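# Snap the red key fob into the spring-gate hook

### The arm

A 7-joint arm with a two-finger parallel gripper is mounted at the origin on a cart in front of the work surface, level with it; the furniture and walls round the work are solid. World frame = base frame: x ahead of the robot, y to its left, z up, the work surface at z = 0. Lengths are in m, angles in rad, forces in N, time in s.
With the tool pointing down it reaches from about 0.4 to 0.875 m from the base axis. Payload 19.3 kg.
Tool frame: the origin (TCP) lies at the very end of the fingers, on their centre line; the grasp point (between the pads) lies 19 mm behind it; z points along the fingers, y is the line along which they close (so a half turn about z gives the same grasp; the last joint's range is limited). The gripper opens to 85 mm and grips with 20 to 120 N. Pads are 22 mm wide; open, the fingers measure 114 mm over their backs; the gripper's body (76 mm by 85 mm) begins 54 mm behind the grasp point. The pads swing forward as they close: fully open they stand 13 mm farther back than shut.
Start: joints at [1.124, 0.521, -0.036, 1.599, 0.021, 1.021, -0.113], TCP at [0.23, -0.581, 0.231] pointing down, gripper open.
Joint ranges: [-2.91, 2.91], [-0.3, 2.13], [-1.5, 1.42], [0.17, 2.43], [-1.26, 4.41], [0.16, 1.93], [-2.52, 2.52]. Speed limits (rad/s): [1.89, 1.89, 2.39, 2.39, 3.01, 3.01, 3.01].

### API

Orientations are given as [roll, pitch, yaw] about the fixed x, y, z axes, in that order (R = Rz(yaw) Ry(pitch) Rx(roll)).
In Python, from workcell import monitor, optics, job_done gives the robot as it stands.
- The arm moves only by the shell command python3 -m handwheel 'ROWS' [FORCE]. ROWS is JSON, a list of rows, each an object of numbers: "dx", "dy", "dz": the shift along the tool's x, y, z in cm; "wx", "wy", "wz": the turn, a rotation vector about the tool's x, y, z in rad; "claw": the opening in per cent of the stroke, from 0 (shut) to 100 (fully open). A call has 1 to 8 rows; each row shifts and turns the commanded pose from where the row before left it, along the tool's axes as they then stand; what a row does not reach is not made up. A row lasts 1/8 s, in which the tool goes at most 62.5 mm and 10.7 degrees, less where a joint would pass 70% of its speed; a pose out of reach is approached as far as the arm can. A call with a gripper value outside its range is refused whole. The fingers move at their own pace and stop on an object; FORCE is the grip in N (left out, the last holds). Time passes only in rows, so rows that do not move let the fingers close. It gives the time, the measured TCP pose, the force, the opening and the grip force at its end, in the units of the state.
- monitor.observe(): the state, without advancing time (a new reading comes with each control period).
- optics.grab_frame(name): name is "scene" or "top" or "wrist"; returns a dict with "frame" (400x640x3 uint8, blue, green, red), "fovy" (degrees; the focal length in pixels is half the picture's height over the tangent of half this angle, whatever the lens; pixels are square), "cx", "cy" (the principal point, pixels), "k1" (the pictures are not rectified: a ray, as slopes to the right and down, at radius r is drawn at 1 + k1 r^2 times it, then the intrinsics apply), "R" (3x3) and "t" (3): a world point X has camera coordinates R X + t. Camera axes: x right, y down, z forward; pixel columns grow to the right and rows downward; lengths in m; the calibration is good to about 2 mm. A picture is of the moment at which its call begins. There is no depth.
- job_done(): hands the job in; it is judged then, once.
Trained networks look in the newest picture that a camera, given by its name, has taken for a name from the list of things; names that differ only in an ending like _2 or _b are one class to them, and where a whole thing is asked for, a point or a joint stands for the part that bears it (a point fixed in the world has none). Each returns a list of dicts, best first, with "p" (0 to 1); they miss things now and then, are a little off and sometimes report something else, mostly with a low value. They report only what shows in the picture. A call takes as long as a camera call. They do not tell look-alikes from the thing itself.
- optics.masks_of(name, camera): "region" (400x640 bool, what is visible of it) and "rect" ([left, top, width, height] in pixels, round what is visible of it).
The state is a dict: "clock": time; "qpos": joint angles; "qd": joint speeds; "joint_efforts": joint torques, N m; "position": TCP position; "tool_rot": TCP orientation; "force": force on the tool from outside, world axes, zero at the start; "moment": the same for the moment, N m; "grip_width": finger opening in m; "finger_force": force on a finger pad.
Only numpy, scipy, OpenCV 4.12 (cv2) and the standard library are available. Lean on these libraries where they do the work, as an engineer would, in place of code of your own. Each camera call takes 0.05 s, during which the arm holds its last target. There are 200 camera calls.

### The job

Put the red key away on the spring-gate hook: take the red fob, bring its steel eye over the hook's nose from above and, still holding the fob, push the eye down against the brass gate until it has passed inside and the gate has sprung shut above it. Then let go, so that the key hangs on the hook by its eye, and leave the blue and yellow keys where they lie.

Things in the scene. Friction and masses are not known exactly. Their poses are not given: they have to be found in the camera images.
- fob_red: Red plastic key fob lying flat on the bench: a block 70 (x) x 26 (y) x 24 mm high with a steel eye in front (+x) and a small brass key blade (30 mm long, 3 mm thick) behind (-x), all one rigid piece of about 50 g. Origin: centre of the block's underside; z up. Grip it across its 26 mm width (along its y).
- fob_red_eye (a point): Centre of the red fob's steel eye, 66 mm in front (+x) of the fob's origin and 12 mm above its underside. The eye is a round ring of 6 mm wire lying flat (hole axis = fob z), 32 mm inside and 44 mm outside diameter.
- fob_blue: Blue plastic key fob lying flat on the bench: a block 70 (x) x 26 (y) x 24 mm high with a steel eye in front (+x) and a small brass key blade (30 mm long, 3 mm thick) behind (-x), all one rigid piece of about 50 g. Origin: centre of the block's underside; z up. Grip it across its 26 mm width (along its y). Same shape as the red one; leave it alone.
- fob_yellow: Yellow plastic key fob lying flat on the bench: a block 70 (x) x 26 (y) x 24 mm high with a steel eye in front (+x) and a small brass key blade (30 mm long, 3 mm thick) behind (-x), all one rigid piece of about 50 g. Origin: centre of the block's underside; z up. Grip it across its 26 mm width (along its y). Same shape as the red one; leave it alone.
- hook_stand: Steel snap hook, fixed to the bench: a U of 8 mm round bar, open upwards, in the plane of the body's x and z. Its free leg, the nose, stands upright on the body's z axis; the other leg, the spine, 45 mm behind it. Origin on the bench under the nose; +x points from nose to spine. Stands on a blue base plate 64 mm wide, 12 mm high, from 12 mm before to 60 mm behind the origin.
- hook_mouth (a point): Middle of the hook's mouth, between nose and spine, on the gate's centre line, 102 mm above the bench. The fob's block belongs outside, on the nose's free (-x) side, its eye pointing along the hook's +x: the eye goes down round the nose, its far side between nose and spine.
- hook_bottom (a point): Lowest point of the upper side of the U, 40 mm above the bench, midway between the legs. The legs are straight from 104 down to 58 mm height; a half circle joins them below, carried by a stem.
- hook_nose (a point): Topmost point of the nose (a 10 mm ball), 109 mm above the bench, on the nose's axis.
- gate (a joint): Angle of the sprung brass gate, a 7 mm bar hinged on the spine at 102 mm height: 0 shut (level, tip at the nose), up to 1.45 rad as the tip is pushed down and in. Its spring takes about 1 N at the eye to start, 3 N at most. An eye centred on the nose slips past the tip when 35 to 45 mm below the hinge (gate about 1 rad); the gate then shuts above it.
Mind the look-alikes: they are no part of the job. There is more than one size of the hook_stand; the job needs the larger.

How it is judged:
On the way, in this order (a step that is already met when the one before it is completed fails the run):
1. the held red fob's eye presses the gate open (over 0.5 rad) (value of joint gate above 0.5 rad and contact force between fob_red and hook_stand above 0.1 N and contact force between fob_red and the fingers above 0.5 N and horizontal distance between fob_red_eye and hook_stand below 0.025 m), for 0.05 s.
2. the eye, still held, is round the nose below the gate and the gate has shut above it (value of joint gate below 0.15 rad and contact force between fob_red and the fingers above 0.5 N and horizontal distance between fob_red_eye and hook_stand below 0.018 m and height (world z) of fob_red_eye between 0.02 and 0.085 m and angle between fob_red's own z axis and vertical below 0.5 rad), for 0.05 s.
At the end, for the whole second after the job is handed in: The red fob's eye is round the hook's nose below the gate (eye centre within 25 mm of the nose's axis, 20 to 85 mm above the bench, fob hanging or leaning as it likes, tilted less than 80 degrees), the gate is shut (under 0.12 rad), the fob is let go and at rest (horizontal distance between fob_red_eye and hook_stand below 0.025 m and height (world z) of fob_red_eye between 0.02 and 0.085 m and angle between fob_red's own z axis and vertical below 1.4 rad and value of joint gate below 0.12 rad and linear speed of fob_red below 0.03 m/s); the robot touches nothing.
It fails at once if the blue fob is moved more than 30 mm (distance of fob_blue from where it was at the start of the episode above 0.03 m).
It fails at once if the yellow fob is moved more than 30 mm (distance of fob_yellow from where it was at the start of the episode above 0.03 m).
It also fails if it takes over 32 s, if anything falls off the work surface, if the arm or the gripper's body presses on something with over 40 N, if the wrist force passes 120 N, or if a joint passes its speed limit or range.

## Working session

There is one attempt and no reset: what is moved stays moved. The work goes in short steps, Python scripts to look and compute and a shell command to move; the robot and the scene stay as the last step left them, time stands still between calls to the robot, and variables do not carry over. Pictures are saved under pics/ and viewed, at most 10 in all, crops included, and the job is handed in when it is done.

```bash
ls; mkdir -p pics
cat > h.py <<'E'
import numpy as np, cv2
from workcell import monitor, optics, job_done
from scipy.spatial.transform import Rotation as Ro
def K(f):
    F=200/np.tan(np.radians(f["fovy"])/2)
    return np.array([[F,0,f["cx"]],[0,F,f["cy"]],[0,0,1.]])
def dist(f): return np.array([f["k1"],0,0,0,0.])
def proj(f,X):
    R=np.array(f["R"]);t=np.array(f["t"],float)
    return cv2.projectPoints(np.atleast_2d(X).astype(float),cv2.Rodrigues(R)[0],t,K(f),dist(f))[0][:,0]
def onplane(f,uv,z):
    R=np.array(f["R"]);t=np.array(f["t"])
    n=cv2.undistortPoints(np.atleast_2d(uv).astype(float)[:,None],K(f),dist(f))[:,0]
    d=np.c_[n,np.ones(len(n))]@R; c=-R.T@t
    return c+d*((z-c[2])/d[:,2])[:,None]
E
python3 - <<'E'
from h import *
s=monitor.observe();print(s["clock"],s["position"],s["tool_rot"],s["grip_width"])
for c in("scene","top"):
    f=optics.grab_frame(c);cv2.imwrite(f"pics/{c}0.png",f["frame"]);print(c,f["fovy"],f["k1"],-np.array(f["R"]).T@f["t"])
    for n in("fob_red","fob_blue","fob_yellow","hook_stand"):
        for m in optics.masks_of(n,c):
            ys,xs=np.nonzero(m["region"]);print(n,round(m["p"],2),m["rect"],xs.mean().round(),ys.mean().round(),onplane(f,[xs.mean(),ys.mean()],.012).round(3))
E
```

```text
pics
0.0 [ 0.22983918 -0.58085257  0.23072188] [-3.14044620e+00  7.19935715e-05  3.76818550e-01] 0.0853100457895967
scene 52.19807896110269 -0.09681282310162047 [0.10633512 0.24690381 0.61627761]
fob_red 0.9 [322.1, 229.7, 59.5, 37.9] 351.0 249.0 [[ 0.467 -0.274  0.012]]
fob_blue 0.7 [292.1, 267.0, 67.5, 41.1] 329.0 286.0 [[ 0.439 -0.164  0.012]]
fob_yellow 0.61 [363.2, 210.1, 58.0, 34.8] 393.0 228.0 [[ 0.436 -0.389  0.012]]
hook_stand 0.96 [244.7, 194.5, 33.2, 55.6] 260.0 228.0 [[ 0.669 -0.198  0.012]]
hook_stand 0.61 [293.3, 192.2, 21.4, 35.0] 303.0 213.0 [[ 0.628 -0.301  0.012]]
top 51.05180672782487 0.03137641509138773 [ 0.40520098 -0.28698017  0.93147051]
fob_red 0.93 [317.9, 216.7, 19.8, 64.0] 327.0 246.0 [[ 0.468 -0.276  0.012]]
fob_blue 0.76 [272.3, 228.5, 16.7, 66.2] 278.0 264.0 [[ 0.433 -0.167  0.012]]
fob_yellow 0.63 [374.1, 224.0, 18.3, 71.7] 381.0 258.0 [[ 0.438 -0.392  0.012]]
hook_stand 0.63 [322.3, 165.5, 23.8, 30.0] 334.0 180.0 [[ 0.617 -0.297  0.012]]
hook_stand 0.56 [269.4, 144.7, 34.1, 41.4] 286.0 167.0 [[ 0.651 -0.188  0.012]]
```

Run:
```python
import cv2
a=cv2.imread("pics/scene0.png")[170:330,220:440];b=cv2.imread("pics/top0.png")[130:310,240:420]
a=cv2.resize(a,(400,291));b=cv2.resize(b,(400,400))
a=cv2.copyMakeBorder(a,0,109,0,0,0)
cv2.imwrite("pics/c1.png",cv2.hconcat([cv2.resize(a,(400,400)),b]))
```

```text
(no output)
```

View pics/c1.png

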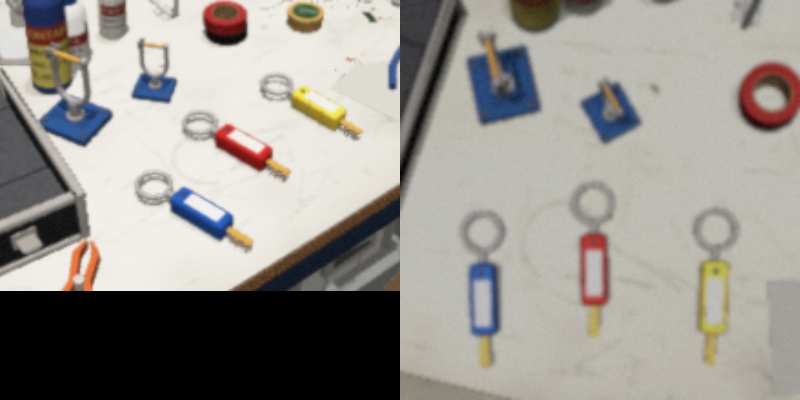

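View pics/scene0.png

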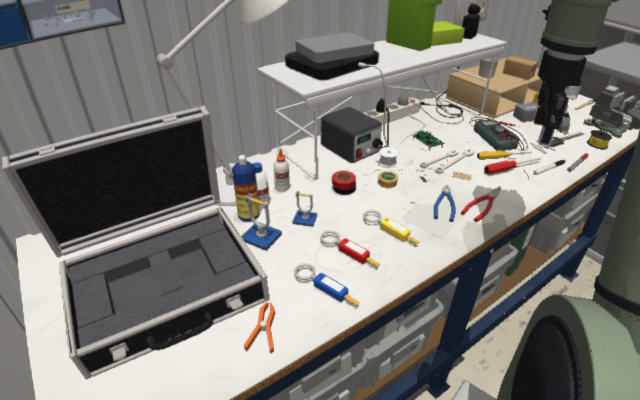

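Candidates in the scene picture are the fobs red (351,249), blue (329,286) and yellow (393,228), the large hook (260,228) and the small hook (303,213). I choose the red fob and the larger, left hook. The fobs lie with their eyes towards +x. Next I measure the fob axis and the hook's plate and gate.

Run:
```python
from h import *
f=optics.grab_frame("top");im=f["frame"]
hsv=cv2.cvtColor(im,cv2.COLOR_BGR2HSV)
def big(mask):
    n,l,s,c=cv2.connectedComponentsWithStats(mask.astype(np.uint8)); i=1+s[1:,4].argmax(); return l==i
def roi(m,x0,y0,x1,y1):
    o=np.zeros_like(m);o[y0:y1,x0:x1]=m[y0:y1,x0:x1];return o
H,S,V=cv2.split(hsv)
red=roi(((H<10)|(H>170))&(S>90),310,225,345,285)
r=cv2.minAreaRect(np.argwhere(red)[:,::-1].astype(np.float32)); b=cv2.boxPoints(r)
print("red block",onplane(f,b,.024).round(4),r)
m=optics.masks_of("fob_red","top")[0]["region"]
g=np.argwhere(m)[:,::-1]; gx=onplane(f,g,.012)[:,:2]
print("mask ext",gx.min(0),gx.max(0)); 
e=g[g[:,1]<235].astype(np.float32);
c,_=cv2.minEnclosingCircle(e);print("eye px",c,_,onplane(f,c,.012))
blue=roi((H>95)&(H<125)&(S>120),255,140,310,195)
b=cv2.boxPoints(cv2.minAreaRect(np.argwhere(blue)[:,::-1].astype(np.float32)));print("plate",b,onplane(f,b,.012).round(4))
gt=roi((H>10)&(H<32)&(S>100),262,135,310,190)
p=np.argwhere(gt)[:,::-1];print("gate px",p.min(0),p.max(0));w=onplane(f,p,.104)
print(w[p[:,1].argmin()],w[p[:,1].argmax()]);print(w.mean(0),np.linalg.svd(w[:,:2]-w[:,:2].mean(0))[2])
cv2.imwrite("pics/c2.png",cv2.resize(im[140:200,255:315],(600,600),interpolation=cv2.INTER_CUBIC))
```

```text
red block [[ 0.4919 -0.2637  0.024 ]
 [ 0.4911 -0.2876  0.024 ]
 [ 0.4248 -0.2852  0.024 ]
 [ 0.4255 -0.2617  0.024 ]] ((326.5, 250.5), (31.0, 11.0), 90.0)
mask ext [ 0.39338749 -0.29754499] [ 0.54374714 -0.26294343]
eye px (327.0, 223.06817626953125) 11.113369941711426 [[ 0.51897206 -0.27745076  0.012     ]]
plate [[270.32584 157.07864]
 [295.30338 151.3146 ]
 [301.60672 178.62921]
 [276.62918 184.39325]] [[ 0.6747 -0.1532  0.012 ]
 [ 0.6861 -0.2105  0.012 ]
 [ 0.6217 -0.2235  0.012 ]
 [ 0.6104 -0.1668  0.012 ]]
gate px [278 135] [309 163]
[ 0.69324349 -0.20996706  0.104     ] [ 0.63433187 -0.18837523  0.104     ]
[ 0.6759177  -0.21737587  0.104     ] [[-0.64128717  0.76730096]
 [-0.76730096 -0.64128717]]
```

View pics/c2.png

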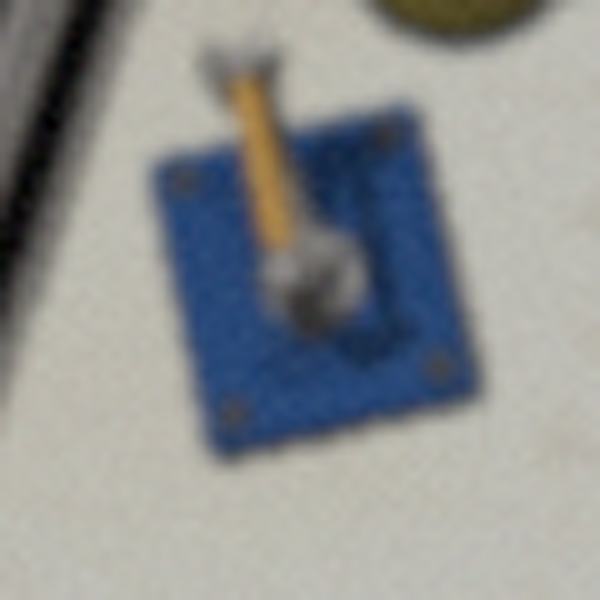

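c2 shows the gate with its hinge and spine at the far end, about (279,147), and the nose and gate tip near the robot, about (283,166). So the hook's +x points away from the robot at a yaw of about 0.2. Now I go above the red fob.

```bash
python3 -m handwheel '[{"wz":0.14,"dx":0},{"wz":0.14},{"wz":0.13},{"dx":2.7,"dy":-4},{"dx":2.7,"dy":-4},{"dx":2.7,"dy":-4},{"dx":2.7,"dy":-4},{"dx":2.7,"dy":-4}]' 60 
python3 -m handwheel '[{"dx":2.7,"dy":-4},{"dx":2.7,"dy":-4},{"dx":2.7,"dy":-3.4},{"dz":0},{"dz":0}]'
```

```text
schema error: expected keys dx, dy, dz, wx, wy, wz, claw
schema error: expected keys dx, dy, dz, wx, wy, wz, claw
```

Run:
```python
from h import *
s=monitor.observe();print(s["clock"],s["position"],s["tool_rot"],s["grip_width"],s["force"])
f=optics.grab_frame("wrist");cv2.imwrite("pics/w1.png",f["frame"]);print(-np.array(f["R"]).T@f["t"])
print(proj(f,[[.458,-.2745,.024],[.524,-.2767,.012],[.6245,-.1935,.109]]))
```

```text
0.6 [ 0.229955   -0.58115835  0.23130023] [ 3.14158176e+00 -1.03248882e-06  3.76786565e-01] 0.08525871155206638 [-0.0752041  -0.28051906  0.72767361]
[ 0.30432514 -0.5517795   0.37416502]
[[  81.7159077  -211.26902518]
 [ 117.82569131 -272.50831186]
 [ 518.61713686  647.97702244]]
```

View pics/w1.png

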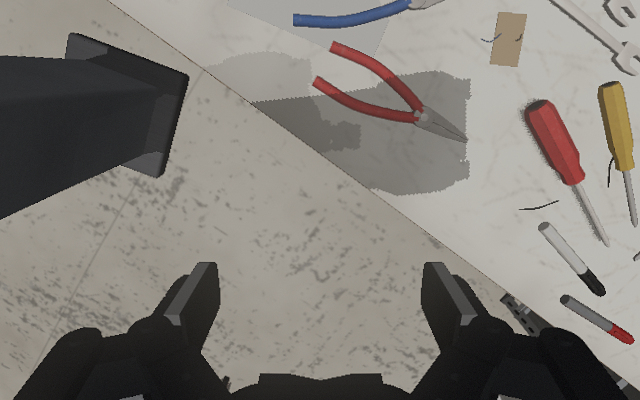

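The move was refused because every row needs all the keys, so w1 only shows the start pose: pliers at (400,90) and no fobs. I'll retype it with full rows.

```bash
python3 -m handwheel '[{"dx":0,"dy":0,"dz":0,"wx":0,"wy":0,"wz":0.14,"claw":100},{"dx":0,"dy":0,"dz":0,"wx":0,"wy":0,"wz":0.14,"claw":100},{"dx":0,"dy":0,"dz":0,"wx":0,"wy":0,"wz":0.13,"claw":100},{"dx":2.7,"dy":-4,"dz":0,"wx":0,"wy":0,"wz":0,"claw":100},{"dx":2.7,"dy":-4,"dz":0,"wx":0,"wy":0,"wz":0,"claw":100},{"dx":2.7,"dy":-4,"dz":0,"wx":0,"wy":0,"wz":0,"claw":100},{"dx":2.7,"dy":-4,"dz":0,"wx":0,"wy":0,"wz":0,"claw":100},{"dx":2.7,"dy":-4,"dz":0,"wx":0,"wy":0,"wz":0,"claw":100}]' 60
python3 -m handwheel '[{"dx":2.7,"dy":-4,"dz":0,"wx":0,"wy":0,"wz":0,"claw":100},{"dx":2.7,"dy":-4,"dz":0,"wx":0,"wy":0,"wz":0,"claw":100},{"dx":2.7,"dy":-3.4,"dz":0,"wx":0,"wy":0,"wz":0,"claw":100},{"dx":0,"dy":0,"dz":0,"wx":0,"wy":0,"wz":0,"claw":100}]'
python3 - <<'E'
from h import *
s=monitor.observe();print(s["clock"],s["position"],s["tool_rot"],s["grip_width"],s["force"])
f=optics.grab_frame("wrist");cv2.imwrite("pics/w2.png",f["frame"]);print(-np.array(f["R"]).T@f["t"])
print(proj(f,[[.458,-.2745,.024],[.524,-.2767,.012],[.6245,-.1935,.109]]))
E
```

```text
clock: 1.65
position: [0.3724, -0.3844, 0.2315]
tool_rot: [3.141, -0.0, -0.033]
force: [-0.3, -1.1, 0.3]
grip_width: 0.0854
finger_force: 0.0
clock: 2.15
position: [0.4583, -0.2717, 0.2313]
tool_rot: [-3.141, -0.001, -0.028]
force: [-1.1, -1.0, -1.9]
grip_width: 0.0856
finger_force: 0.0
2.15 [ 0.45825797 -0.27173013  0.23132755] [-3.14073173e+00 -7.59009827e-04 -2.83563259e-02] 0.08560257676658015 [-1.11833554 -1.04106885 -1.88826831]
[ 0.53820559 -0.27454023  0.37427007]
[[322.57062178 161.1554838 ]
 [322.98811039  93.02609338]
 [194.38331691 -51.58744752]]
```

View pics/w2.png

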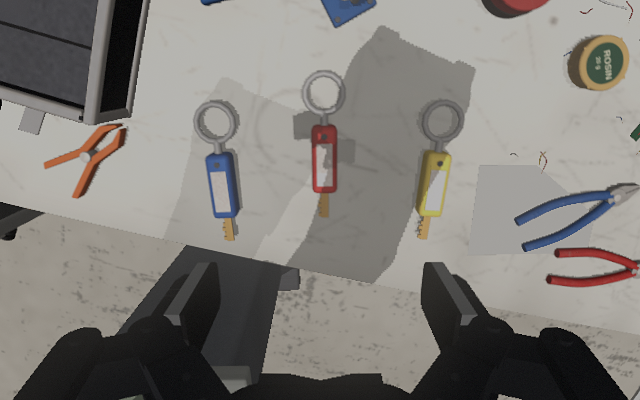

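w2 shows the red block at (324,159) and its eye at (323,92), within about 1.5 px of prediction, with blue at (221,185) and yellow at (435,180). I lower onto it and grip.

```bash
python3 -m handwheel '[{"dx":0.2,"dy":0.35,"dz":4,"wx":0,"wy":0,"wz":0,"claw":75},{"dx":0,"dy":0,"dz":4,"wx":0,"wy":0,"wz":0,"claw":75},{"dx":0,"dy":0,"dz":4,"wx":0,"wy":0,"wz":0,"claw":75},{"dx":0,"dy":0,"dz":4,"wx":0,"wy":0,"wz":0,"claw":75},{"dx":0,"dy":0,"dz":4,"wx":0,"wy":0,"wz":0,"claw":75},{"dx":0,"dy":0,"dz":1.7,"wx":0,"wy":0,"wz":0,"claw":75},{"dx":0,"dy":0,"dz":0.9,"wx":0,"wy":0,"wz":0,"claw":75},{"dx":0,"dy":0,"dz":0,"wx":0,"wy":0,"wz":0,"claw":75}]' 90
python3 -m handwheel '[{"dx":0,"dy":0,"dz":0,"wx":0,"wy":0,"wz":0,"claw":0},{"dx":0,"dy":0,"dz":0,"wx":0,"wy":0,"wz":0,"claw":0},{"dx":0,"dy":0,"dz":0,"wx":0,"wy":0,"wz":0,"claw":0},{"dx":0,"dy":0,"dz":0,"wx":0,"wy":0,"wz":0,"claw":0},{"dx":0,"dy":0,"dz":0,"wx":0,"wy":0,"wz":0,"claw":0}]' 90
```

```text
clock: 3.2
position: [0.4583, -0.2785, 0.0058]
tool_rot: [3.141, -0.0, -0.034]
force: [-0.7, 0.8, -0.4]
grip_width: 0.0641
finger_force: 0.0
clock: 3.82
position: [0.4586, -0.2783, 0.0064]
tool_rot: [3.141, -0.001, -0.033]
force: [-2.4, 1.7, 15.6]
grip_width: 0.0242
finger_force: 89.0
```

```bash
python3 -m handwheel '[{"dx":0,"dy":0,"dz":-2,"wx":0,"wy":0,"wz":0,"claw":0},{"dx":0,"dy":0,"dz":-4,"wx":0,"wy":0,"wz":0,"claw":0},{"dx":0,"dy":0,"dz":-4,"wx":0,"wy":0,"wz":0,"claw":0},{"dx":0,"dy":0,"dz":-3,"wx":0,"wy":0,"wz":0,"claw":0},{"dx":0,"dy":0,"dz":-3,"wx":0,"wy":0,"wz":-0.12,"claw":0},{"dx":0,"dy":0,"dz":0,"wx":0,"wy":0,"wz":-0.11,"claw":0},{"dx":3.5,"dy":-2.5,"dz":0,"wx":0,"wy":0,"wz":0,"claw":0},{"dx":3.5,"dy":-2.5,"dz":0,"wx":0,"wy":0,"wz":0,"claw":0}]'
python3 -m handwheel '[{"dx":0,"dy":0,"dz":0,"wx":0,"wy":0,"wz":0,"claw":0},{"dx":0,"dy":0,"dz":0,"wx":0,"wy":0,"wz":0,"claw":0}]'
python3 - <<'E'
from h import *
s=monitor.observe();print(s["clock"],s["position"],s["tool_rot"],s["grip_width"],s["force"])
for c in("wrist","top"):
    f=optics.grab_frame(c);cv2.imwrite(f"pics/{c}3.png",f["frame"]);np.save(f"{c}3.npy",f,allow_pickle=True)
    p=s["position"];y=s["tool_rot"][2]
    print(c,proj(f,[p+[.066*np.cos(y),.066*np.sin(y),.009],[.6245,-.1935,.109],[.6245+.0441,-.1935+.009,.102]]))
    for n in("fob_red","hook_stand"):
        for m in optics.masks_of(n,c): print(n,m["p"],m["rect"])
E
```

```text
clock: 4.82
position: [0.5176, -0.215, 0.1659]
tool_rot: [3.141, -0.001, 0.195]
force: [-0.5, 0.4, -0.6]
grip_width: 0.0238
finger_force: 88.8
clock: 5.08
position: [0.5166, -0.2157, 0.1654]
tool_rot: [3.141, 0.0, 0.197]
force: [-0.5, 0.3, -1.1]
grip_width: 0.0241
finger_force: 88.7
5.075 [ 0.51662278 -0.21568877  0.16543793] [3.14127818e+00 2.97963432e-04 1.96818707e-01] 0.02410696068789419 [-0.49516062  0.34677086 -1.12573381]
wrist [[319.51460054 117.12837302]
 [318.36290911  17.13631308]
 [317.94594623 -75.5067013 ]]
fob_red 0.9 [261.9, 54.6, 115.0, 325.2]
hook_stand 0.8 [407.1, 34.9, 77.3, 77.1]
hook_stand 0.71 [278.2, 0.8, 81.7, 53.4]
top [[284.47747846 180.33795799]
 [283.28203331 166.94959848]
 [279.01258259 147.23918194]]
hook_stand 0.64 [325.6, 166.5, 21.3, 29.1]
```

View pics/wrist3.png

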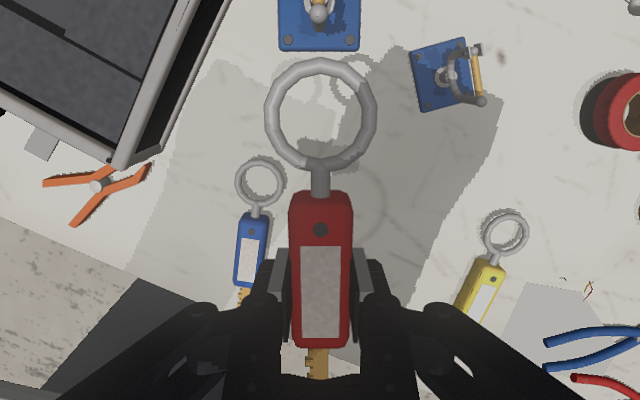

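wrist3 shows the held eye centred at (320,115) and the large hook's nose ball at (319,14), straight ahead and square with the plate edge. The small hook is at (447,75). I bring the eye over the nose and check.

```bash
python3 -m handwheel '[{"dx":1.5,"dy":0,"dz":0,"wx":0,"wy":0,"wz":0,"claw":0},{"dx":1.5,"dy":0,"dz":0,"wx":0,"wy":0,"wz":0,"claw":0},{"dx":1.5,"dy":0,"dz":1,"wx":0,"wy":0,"wz":0,"claw":0},{"dx":0,"dy":0,"dz":1,"wx":0,"wy":0,"wz":0,"claw":0},{"dx":0,"dy":0,"dz":0,"wx":0,"wy":0,"wz":0,"claw":0},{"dx":0,"dy":0,"dz":0,"wx":0,"wy":0,"wz":0,"claw":0}]'
python3 - <<'E'
from h import *
s=monitor.observe();print(s["position"],s["tool_rot"],s["force"])
f=optics.grab_frame("wrist");cv2.imwrite("pics/w4.png",f["frame"][:, 140:540])
p=s["position"];y=s["tool_rot"][2]
print(proj(f,[p+[.066*np.cos(y),.066*np.sin(y),.009],[.626,-.1934,.109],[.626+.0441,-.1934+.009,.102]])-[140,0])
E
```

```text
clock: 6.12
position: [0.5608, -0.2068, 0.1453]
tool_rot: [-3.142, 0.0, 0.196]
force: [0.3, 0.0, -1.0]
grip_width: 0.0241
finger_force: 88.7
[ 0.5608057  -0.20678475  0.14527427] [-3.14156491e+00  3.80863271e-04  1.96408268e-01] [ 0.32055863  0.03251028 -1.00951613]
[[179.45949171 117.09900079]
 [178.79422719 106.19999124]
 [178.31619563   9.42594521]]
```

View pics/w4.png

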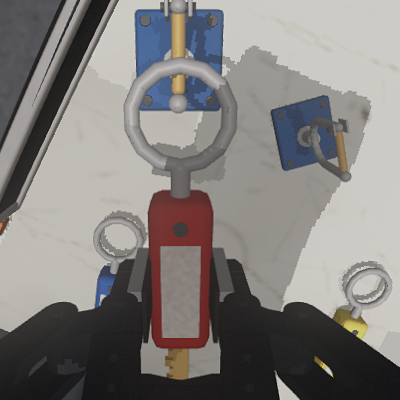

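w4 shows the nose ball at (178,103) inside the eye, whose centre is at (180,115); allowing for perspective, the nose is within about 1 mm of centre. I push down.

```bash
python3 -m handwheel '[{"dx":0.1,"dy":0,"dz":1.5,"wx":0,"wy":0,"wz":0,"claw":0},{"dx":0,"dy":0,"dz":1.5,"wx":0,"wy":0,"wz":0,"claw":0},{"dx":0,"dy":0,"dz":1.5,"wx":0,"wy":0,"wz":0,"claw":0},{"dx":0,"dy":0,"dz":1,"wx":0,"wy":0,"wz":0,"claw":0},{"dx":0,"dy":0,"dz":1,"wx":0,"wy":0,"wz":0,"claw":0},{"dx":0,"dy":0,"dz":0.5,"wx":0,"wy":0,"wz":0,"claw":0}]'
python3 -m handwheel '[{"dx":0,"dy":0,"dz":0.5,"wx":0,"wy":0,"wz":0,"claw":0},{"dx":0,"dy":0,"dz":0.5,"wx":0,"wy":0,"wz":0,"claw":0},{"dx":0,"dy":0,"dz":0.5,"wx":0,"wy":0,"wz":0,"claw":0},{"dx":0,"dy":0,"dz":0.5,"wx":0,"wy":0,"wz":0,"claw":0}]'
python3 -m handwheel '[{"dx":0,"dy":0,"dz":0.5,"wx":0,"wy":0,"wz":0,"claw":0},{"dx":0,"dy":0,"dz":0.5,"wx":0,"wy":0,"wz":0,"claw":0},{"dx":0,"dy":0,"dz":0.4,"wx":0,"wy":0,"wz":0,"claw":0},{"dx":0,"dy":0,"dz":0,"wx":0,"wy":0,"wz":0,"claw":0}]'
python3 - <<'E'
from h import *
f=optics.grab_frame("wrist");a=f["frame"][:, 140:540]
b=optics.grab_frame("scene")["frame"][180:260,230:310]
cv2.imwrite("pics/w5.png",cv2.hconcat([a,cv2.resize(b,(400,400),interpolation=cv2.INTER_CUBIC)]))
E
```

```text
clock: 6.92
position: [0.5619, -0.2064, 0.0746]
tool_rot: [-3.141, 0.001, 0.197]
force: [-1.4, -0.2, 2.3]
grip_width: 0.0241
finger_force: 89.0
clock: 7.42
position: [0.5622, -0.2063, 0.055]
tool_rot: [-3.142, -0.0, 0.197]
force: [1.1, 0.1, -0.9]
grip_width: 0.024
finger_force: 88.8
clock: 7.92
position: [0.562, -0.2063, 0.041]
tool_rot: [-3.141, 0.0, 0.197]
force: [0.4, 0.4, 0.2]
grip_width: 0.0241
finger_force: 88.8
```

View pics/w5.png

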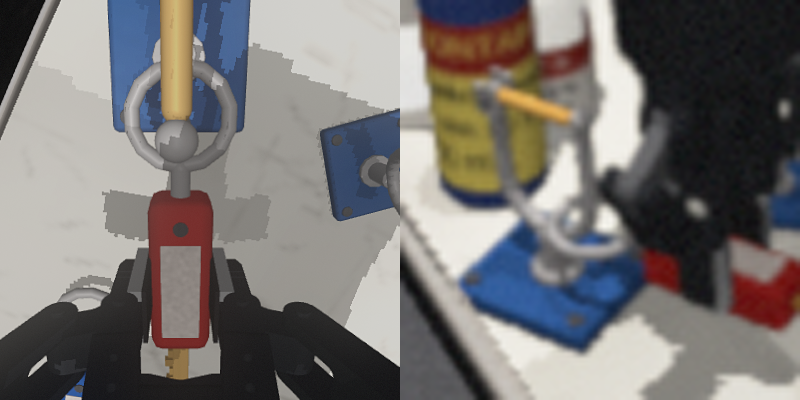

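w5 shows the gate level and shut above the ring, with the nose ball at (178,142) inside the eye. I lower slightly, let go and lift away.

```bash
python3 -m handwheel '[{"dx":0,"dy":0,"dz":0.4,"wx":0,"wy":0,"wz":0,"claw":0},{"dx":0,"dy":0,"dz":0,"wx":0,"wy":0,"wz":0,"claw":60},{"dx":0,"dy":0,"dz":0,"wx":0,"wy":0,"wz":0,"claw":60},{"dx":0,"dy":0,"dz":0,"wx":0,"wy":0,"wz":0,"claw":60},{"dx":0,"dy":0,"dz":0,"wx":0,"wy":0,"wz":0,"claw":60},{"dx":0,"dy":0,"dz":0,"wx":0,"wy":0,"wz":0,"claw":60}]'
python3 -m handwheel '[{"dx":0,"dy":0,"dz":-2,"wx":0,"wy":0,"wz":0,"claw":60},{"dx":0,"dy":0,"dz":-3,"wx":0,"wy":0,"wz":0,"claw":60},{"dx":0,"dy":0,"dz":-4,"wx":0,"wy":0,"wz":0,"claw":60},{"dx":-3,"dy":0,"dz":-4,"wx":0,"wy":0,"wz":0,"claw":60},{"dx":-4,"dy":0,"dz":-3,"wx":0,"wy":0,"wz":0,"claw":60},{"dx":-2,"dy":0,"dz":0,"wx":0,"wy":0,"wz":0,"claw":60},{"dx":0,"dy":0,"dz":0,"wx":0,"wy":0,"wz":0,"claw":60},{"dx":0,"dy":0,"dz":0,"wx":0,"wy":0,"wz":0,"claw":60}]'
python3 - <<'E'
from h import *
f=optics.grab_frame("wrist");a=f["frame"][:, 140:540]
b=optics.grab_frame("scene")["frame"][180:280,230:330]
cv2.imwrite("pics/w6.png",cv2.hconcat([a,cv2.resize(b,(400,400),interpolation=cv2.INTER_CUBIC)]))
E
```

```text
clock: 8.78
position: [0.5621, -0.2064, 0.0373]
tool_rot: [-3.142, -0.0, 0.197]
force: [0.3, 0.7, -0.5]
grip_width: 0.0516
finger_force: 0.0
clock: 9.78
position: [0.4745, -0.2238, 0.198]
tool_rot: [3.141, -0.001, 0.197]
force: [-0.1, 0.1, -0.0]
grip_width: 0.051
finger_force: 0.0
```

View pics/w6.png

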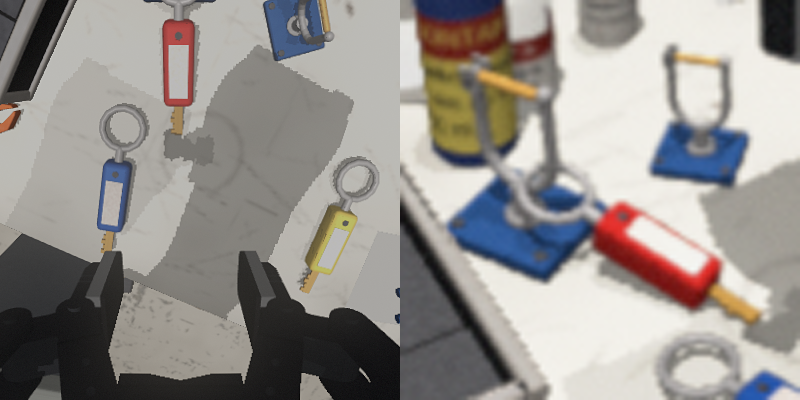

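w6 shows the red key hanging with its eye round the nose leg, the gate shut above it, the gripper clear, and blue and yellow in place.

```bash
python3 -c "
from workcell import job_done
print(job_done())"
```

```text
the job is handed in; nothing more can be done
None
```

The red key hangs by its eye on the larger hook with the gate shut above it, the blue and yellow keys were left where they lay, and the job was handed in at about 10 s on the robot's clock; no verdict was returned.

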